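Present a banded plate past the end of its loading bed

ROBOT

A 7-joint arm with a two-finger parallel gripper is mounted at the origin on the work surface. World frame = base frame: x ahead of the robot, y to its left, z up, the work surface at z = 0. Lengths are in m, angles in rad, forces in N, time in s.
With the tool pointing down it reaches from about 0.425 to 0.875 m from the base axis. Payload 4.7 kg.
Tool frame: the origin (TCP) lies at the very end of the fingers, on their centre line; the grasp point (between the pads) lies 19 mm behind it; x points along the fingers, y is the direction in which the jaws open and shut, and the axes are right-handed (so a half turn about x gives the same grasp; the last joint's range is limited). The gripper opens to 87 mm and grips with 3 to 60 N. Pads are 19 mm wide; open, the fingers measure 117 mm over their backs; the gripper's body (75 mm by 190 mm) begins 51 mm behind the grasp point.
Start: joints at [1.226, 0.321, -0.07, 1.45, 0.023, 1.371, -0.057], TCP at [0.228, -0.609, 0.223] pointing down, gripper open.
Joint ranges: [-2.86, 2.86], [-0.3, 2.09], [-1.38, 1.24], [0.06, 2.45], [-1.56, 4.7], [0.09, 2.05], [-2.69, 2.69]. Speed limits (rad/s): [2.57, 2.57, 3.14, 3.14, 3.14, 3.14, 3.14].

INTERFACE

Orientations are given as a rotation vector (axis times angle).
In Python, from bench import ctrl gives the robot as it stands.
- The arm moves only by the tool step_arm, never from a script. Its argument "increments" is one flat list of numbers, 6 for each row, row after row: the shift along the tool's x, y, z in cm, then the turn, a rotation vector about the tool's x, y, z in rad. In form: [tx, ty, tz, ax, ay, az, tx, ty, tz, ax, ay, az, ...]. A call has 1 to 12 rows; each row shifts and turns the commanded pose from where the row before left it, along the tool's axes as they then stand; what a row does not reach is not made up. A row lasts 1/8 s, in which the tool goes at most 62.5 mm and 10.7 degrees, less where a joint would pass 70% of its speed; a pose out of reach is approached as far as the arm can. A call with a gripper value outside its range is refused whole. "fingers" is the opening in per cent of the stroke, from 0 (shut) to 100 (fully open), set as the call begins (left out, the last holds). The fingers move at their own pace and stop on an object; "force" is the grip in N (left out, the last holds). Time passes only in rows, so rows that do not move let the fingers close. It gives the time, the measured TCP pose, the force and the opening at its end, in the units of the state.
- ctrl.get_state(): the state, without advancing time (a new reading comes with each control period).
- ctrl.get_image(name): name is "side" or "top" or "wrist"; returns the picture (384x512x3 uint8, red, green, blue); there is no depth.
- ctrl.camera_params(name): a dict with "vertical_fov" (degrees; the focal length in pixels is half the picture's height over the tangent of half this angle, whatever the lens; pixels are square), "cx", "cy" (the principal point, pixels), "R" (3x3) and "t" (3): a world point X has camera coordinates R X + t. Camera axes: x right, y down, z forward; pixel columns grow to the right and rows downward; lengths in m; the calibration is good to about 2 mm. A picture is of the moment at which its call begins: read the wrist's pose just before it. camera_params takes no time and is no camera call; for the wrist camera it gives the pose at the moment of the call.
- ctrl.close_job(): hands the job in, once; it reports no verdict.
Trained networks look in the newest picture that a camera, given by its name, has taken for a name from the list of things; names that differ only in an ending like _2 or _b are one class to them, and where a whole thing is asked for, a point or a joint stands for the part that bears it (a point fixed in the world has none). Each returns a list of dicts, best first, with "score" (0 to 1); they miss things now and then, are a little off and sometimes report something else, mostly with a low value. They report only what shows in the picture. A call takes as long as a camera call. They do not tell look-alikes from the thing itself.
- ctrl.search_frame(camera, name): "xyz" ([x, y, z] in m, in the coordinates of the camera as it stood for that picture, good to about 4 mm: the middle of the surface that is visible of it).
- ctrl.silhouettes(camera, name): "pixels" (384x512 bool, what is visible of it).
- ctrl.spot_point(camera, name): "xyz" ([x, y, z] in m, in the coordinates of the camera as it stood for that picture, good to about 4 mm: a listed point, or the origin of a listed thing).
The state is a dict: "time": time; "joint_positions": joint angles; "qd": joint speeds; "joint_torque": joint torques, N m; "position": TCP position; "tool_rot": TCP orientation; "ft_force": force on the tool from outside, world axes, zero at the start; "torque": the same for the moment, N m; "grip_width": opening from 0.0 (shut) to 1.0 (fully open).
Only numpy, scipy, OpenCV 4.12 (cv2) and the standard library are available. Lean on these libraries where they do the work, as an engineer would, in place of code of your own. Each camera call takes 0.05 s, during which the arm holds its last target.

TASK

With the fingertips, push the blue plate along its white bed, away from the robot, until the whole yellow band on its leading edge sticks out past the bed's far end, with no more than about one and a half centimetres of the blue behind it; leave it lying flat, roughly square to the bed and not over the bed's sides. Then press the green button fully down once the plate is in place, let it come up again, and draw the hand clear. Do not pinch, lift or tip the plate, and leave the bare metal plate, the brass pin, the jar and the screwdriver where they are.

Things in the scene. Friction and masses are not known exactly. Their poses are not given: they have to be found in the camera images.
- plate: Loose blue metal plate, 110 long (x) x 96 wide (y) x 6 thick mm, about 0.17 kg (varies), with a yellow band 25 mm wide across its top at the leading (+x) edge. Origin: centre of its underside; its x axis points to the leading edge. It lies flat on the bed, turned up to 0.15 rad to it, its leading edge 35 to 65 mm short of the bed's far end. Little friction: under 3 N slides it; it tips off if more than 55 mm overhangs.
- plate_lead (a point): Middle of the plate's leading (yellow) edge, at the underside.
- plate_rear (a point): Middle of the plate's rear edge (nearest the robot), at the underside: the 96 mm wide, 6 mm high face to push on. At least 20 mm of bare bed lies behind it.
- bed: Fixed loading bed under the blue plate: orange block with a smooth white top, 200 long (x) x 140 wide (y) x 50 high mm. Origin: centre of its underside, on the table; x axis along its length, away from the robot. No rails or stops: the top is flat and open at all sides.
- bed_end (a point): Middle of the upper edge of the bed's far (+x) end, at the height of its top (50 mm), same axes as the bed. The overhang is the x of plate_lead in this frame.
- spare_bed: A second fixed bed, the same in shape and size, which carries the bare metal plate.
- plain_plate: Loose bare grey metal plate without a band, 110 x 96 x 6 mm, on the spare bed. Leave alone. Origin: centre of its underside.
- ready (a joint): Travel of the green push button, m: 0 up, 0.006 fully down; spring, about 4 N fully down.
- ready_top (a point): Centre of the top of the green round button cap (34 mm across), pressed straight down; it sits on a fixed grey console 90 x 75 x 35 mm.
- pin: Loose standing brass locating pin, 32 mm across its foot, 50 mm tall, 95 to 125 mm beyond the button. Leave alone. Origin: centre of its underside.
- jar: Loose small jar, 48 mm across, 60 mm tall. Leave alone. Origin: centre of its underside.
- driver: Loose screwdriver, 170 mm long, lying on the table. Leave alone. Origin: under its middle.
There are look-alikes about, which are no part of the job. What is shaped like the bed but pink or purple is not meant.

How it is judged:
By the outcome, as a careful person would: the job done as asked, in the order asked, and still so for the second after the job is handed in, with the robot touching nothing.
It also fails if it takes over 48 s, if anything falls off the work surface, if the arm or the gripper's body presses on something with over 40 N, if the wrist force passes 120 N, or if a joint passes its speed limit or range.

## Working session

There is one attempt and no reset: what is moved stays moved. The work goes in short steps, Python scripts to look and compute and a tool call to move; the robot and the scene stay as the last step left them, time stands still between calls to the robot, and variables do not carry over. Pictures are saved under pics/ and viewed, and the job is handed in when it is done.

Besides the shell and the picture viewer there is one more tool, called in YAML: its name, and indented under it one key for each argument. step_arm: Moves the arm, as the interface text tells. Its arguments: {"type":"object","properties":{"increments":{"type":"array","items":{"type":"number"}},"fingers":{"type":"number"},"force":{"type":"number"}},"required":["increments"]}

```bash
ls; mkdir -p pics
python3 - <<'E'
from bench import ctrl
import cv2
s=ctrl.get_state();print(s)
for n in ['top','side','wrist']:
    im=ctrl.get_image(n);cv2.imwrite(f'pics/{n}0.png',im[:,:,::-1])
    p=ctrl.camera_params(n);print(n,p)
    for k in (['plate','bed','ready','plain_plate','pin','jar','driver'] if n!='wrist' else []):
        import numpy as np
        for d in ctrl.search_frame(n,k)[:3]:
            print(n,k,round(d['score'],2),np.round(np.array(p['R']).T@(np.array(d['xyz'])-p['t']),3))
print(ctrl.get_state()['time'])
E
```

```text
pics
{'time': 0.0, 'joint_positions': array([ 1.22609722,  0.32182274, -0.07013342,  1.45167916,  0.02264003,
        1.37078702, -0.05689612]), 'qd': array([-0.00122654,  0.0006146 ,  0.00015522,  0.00111264,  0.00052364,
        0.00180472, -0.00099745]), 'joint_torque': array([ 3.54595513e-04, -4.91280949e+01, -4.03487189e-01, -3.12529707e+01,
       -6.38422254e-02,  4.38267749e-02,  1.71854363e-04]), 'position': array([ 0.22802152, -0.6081016 ,  0.22145998]), 'tool_rot': array([ 2.02616641,  0.3695298 , -2.02711353]), 'ft_force': array([-0.31483854,  0.24345131,  0.03032118]), 'torque': array([-0.00954535,  0.05202558, -0.01183906]), 'grip_width': 1.0019090300194748}
top {'vertical_fov': 53.82641945124779, 'cx': 253.79473610410236, 'cy': 191.92843154962998, 'R': array([[-0.02540014, -0.99966428,  0.00511428],
       [-0.99850969,  0.02512295, -0.04844828],
       [ 0.04830353, -0.00633725, -0.9988126 ]]), 't': array([0.08163815, 0.47122867, 1.05163497])}
top plate 0.74 [0.542 0.205 0.052]
top plate 0.41 [0.65  0.002 0.053]
top bed 0.97 [0.274 0.293 0.046]
top bed 0.77 [ 0.26  -0
[... 537 characters left out ...]
bed 0.94 [0.373 0.548 0.055]
side bed 0.84 [0.252 0.311 0.054]
side bed 0.71 [0.474 0.236 0.052]
side ready 0.49 [0.477 0.233 0.05 ]
side ready 0.46 [0.548 0.002 0.063]
side plain_plate 0.68 [ 0.583 -0.201  0.059]
side pin 0.58 [0.643 0.002 0.029]
side jar 0.78 [ 0.546 -0.335  0.04 ]
side driver 0.61 [0.524 0.378 0.023]
side driver 0.56 [ 0.503 -0.153  0.054]
wrist {'vertical_fov': 64.25206944529374, 'cx': 255.44604398476542, 'cy': 186.72222795847264, 'R': array([[ 3.50314276e-01, -9.36631955e-01,  6.99217086e-04],
       [-8.99018406e-01, -3.36036630e-01,  2.80794033e-01],
       [-2.62765701e-01, -9.89947672e-02, -9.59767796e-01]]), 't': array([-0.65061493, -0.03324951,  0.39035904])}
0.85
```

View pics/top0.png

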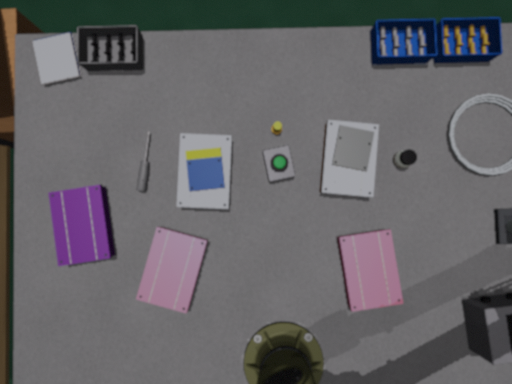

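View pics/side0.png

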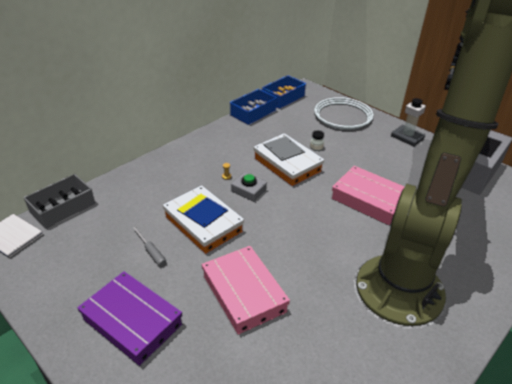

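The top view shows the bed at about (181–232, 134–210), with the blue plate at (205,170) and its yellow band at row 154. The button is at (279,162) and the pin at (277,128). Next I'll measure these precisely.

```bash
cat > h.py <<'E'
from bench import ctrl
import numpy as np, cv2
def topx(p,uv,z):
    R=np.array(p['R']);t=np.array(p['t']);f=192/np.tan(np.radians(p['vertical_fov'])/2)
    uv=np.atleast_2d(uv).astype(float)
    d=np.c_[(uv[:,0]-p['cx'])/f,(uv[:,1]-p['cy'])/f,np.ones(len(uv))]@R
    c=-R.T@t
    return c+d*((z-c[2])/d[:,2])[:,None]
def proj(p,X):
    R=np.array(p['R']);t=np.array(p['t']);f=192/np.tan(np.radians(p['vertical_fov'])/2)
    q=np.atleast_2d(X)@R.T+t
    return np.c_[f*q[:,0]/q[:,2]+p['cx'],f*q[:,1]/q[:,2]+p['cy']]
def measure(n,im,roi=(150,110,260,230),minn=30):
    p=ctrl.camera_params(n)
    hsv=cv2.cvtColor(im,cv2.COLOR_RGB2HSV); H,S,V=cv2.split(hsv)
    m={'blue':(H>100)&(H<130)&(S>120)&(V>50),'yellow':(H>20)&(H<40)&(S>120)&(V>80),'white':(S<60)&(V>165),}
    m['bed']=m['white']|m['blue']|m['yellow']
    box=np.zeros_like(H,bool);x0,y0,x1,y1=roi;box[y0:y1,x0:x1]=1
    for k,z in (('blue',.056),('yellow',.056),('bed',.05)):
        mm=((m[k])&box).astype(np.uint8)
        if k=='bed': mm=cv2.morphologyEx(mm,cv2.MORPH_CLOSE,np.ones((3,3)))
        nn,l,st,_=cv2.connectedComponentsWithStats(mm)
        if nn<2: print(k,'none');continue
        i=1+np.argmax(st[1:,4]); mk=l==i
        ys,xs=np.nonzero(mk)
        X=topx(p,np.c_[xs,ys],z)[:,:2]
        r=cv2.minAreaRect((X*1000).astype(np.float32))
        print(n,k,mk.sum(),'c',np.round(r[0],1),'size',np.round(r[1],1),'ang',round(r[2],2),'mean',np.round(X.mean(0)*1000,1))
        print(np.round(cv2.boxPoints(r)).tolist())
E
python3 - <<'E'
from h import *
for n,roi in (('top',(165,120,245,220)),('side',(155,175,255,255))):
    im=cv2.imread(f'pics/{n}0.png')[:,:,::-1].copy(); measure(n,im,roi)
im=cv2.imread('pics/top0.png')
cv2.imwrite('pics/topz.png',cv2.resize(im[115:220,165:305],None,fx=5,fy=5,interpolation=cv2.INTER_CUBIC))
cv2.imwrite('pics/sidez.png',cv2.resize(cv2.imread('pics/side0.png')[145:255,150:290],None,fx=5,fy=5,interpolation=cv2.INTER_CUBIC))
pt=ctrl.camera_params('top');ps=ctrl.camera_params('side')
for n,k in [('top','ready_top'),('side','ready_top'),('top','plate_rear'),('top','bed_end'),('side','plate_rear'),('side','bed_end'),('side','plate_lead'),('top','plate_lead')]:
    ctrl.get_image(n) if 0 else None
    p=ctrl.camera_params(n)
    for d in ctrl.spot_point(n,k)[:3]:
        print(n,k,round(d['score'],2),np.round(np.array(p['R']).T@(np.array(d['xyz'])-p['t']),3))
E
```

```text
top blue 915 c [523.6 199.8] size [76.6 87.8] ang 4.76 mean [523.5 200. ]
[[482.0, 240.0], [489.0, 153.0], [565.0, 159.0], [558.0, 247.0]]
top yellow 230 c [578.7 204.5] size [19.2 88. ] ang 4.07 mean [578.9 204.7]
[[566.0, 248.0], [572.0, 160.0], [591.0, 161.0], [585.0, 249.0]]
top bed 2738 c [533.2 204.6] size [131.7 190.5] ang 86.26 mean [531.3 205.5]
[[434.0, 145.0], [624.0, 133.0], [633.0, 264.0], [442.0, 277.0]]
side blue 623 c [522.6 200. ] size [81.5 92.3] ang 4.44 mean [521.9 201. ]
[[478.0, 243.0], [486.0, 151.0], [567.0, 157.0], [560.0, 249.0]]
side yellow 163 c [579.7 203.7] size [22.3 93.5] ang 4.11 mean [579.6 204.7]
[[565.0, 250.0], [572.0, 156.0], [594.0, 158.0], [587.0, 251.0]]
side bed 2415 c [534.8 201.5] size [144.3 203. ] ang 86.24 mean [530.9 203.8]
[[429.0, 136.0], [631.0, 123.0], [641.0, 267.0], [438.0, 280.0]]
top ready_top 0.6 [ 0.549 -0.003  0.058]
top ready_top 0.56 [ 0.559 -0.197 -0.004]
side ready_top 0.42 [ 0.552 -0.001  0.059]
top plate_rear 0.72 [0.479 0.197 0.049]
top plate_rear 0.41 [0.566 0.376 0.002]
top bed_end 0.86 [0.369 0.269 0.054]
top bed_end 0.84 [0.494 0.555 0.051]
top bed_end 0.82 [ 0.354 -0.225  0.047]
side bed_end 0.93 [0.495 0.556 0.051]
side bed_end 0.76 [ 0.351 -0.227  0.055]
side bed_end 0.68 [0.632 0.198 0.05 ]
side plate_lead 0.73 [0.592 0.208 0.053]
top plate_lead 0.57 [0.593 0.208 0.046]
```

View pics/topz.png

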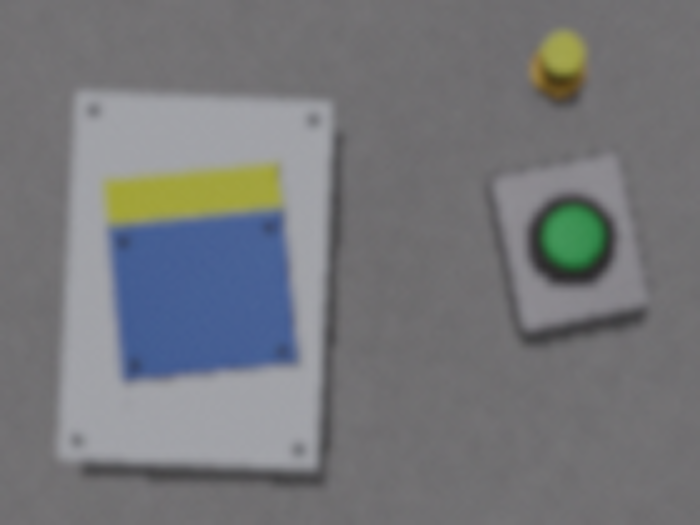

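View pics/sidez.png

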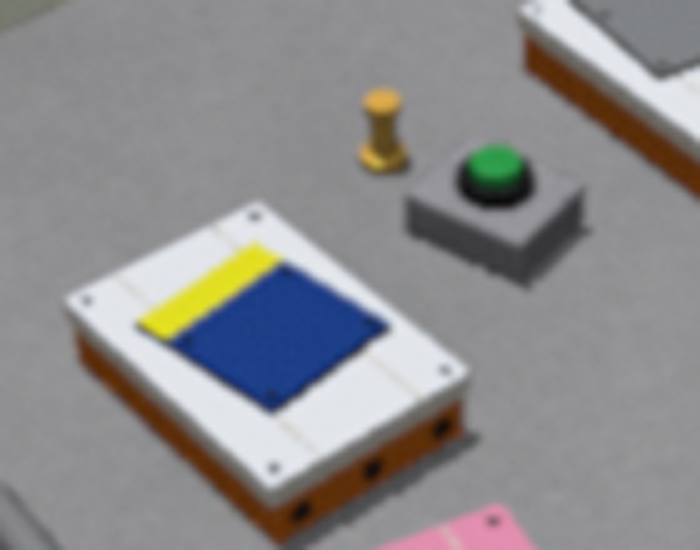

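```bash
cat >> h.py <<'E'
from scipy.spatial.transform import Rotation as Ro
def target(bedang):  # tool x down; tool y = +-bed y
    c,s=np.cos(bedang),np.sin(bedang)
    X=np.array([0,0,-1.]);out=[]
    for sg in (1,-1):
        Y=sg*np.array([-s,c,0]);out.append(Ro.from_matrix(np.c_[X,Y,np.cross(X,Y)]))
    return out
def delta(pos,bedang=-0.065,which=None):
    s=ctrl.get_state();R=Ro.from_rotvec(s['tool_rot'])
    print('t',s['time'],'pos',np.round(s['position'],4),'F',np.round(s['ft_force'],2),'w',round(s['grip_width'],2))
    print('R\n',R.as_matrix().round(3))
    for T in target(bedang): print(' rot',np.round((R.inv()*T).as_rotvec(),3),' world shift->tool cm with final R',np.round(T.inv().apply(np.array(pos)-s['position'])*100,2),' with current R',np.round(R.inv().apply(np.array(pos)-s['position'])*100,2))
E
python3 -c "
from h import *
delta([.45,.207,.1])"
```

```text
t 1.25 pos [ 0.2283 -0.6086  0.2226] F [ 0.94  0.65 -0.14] w 1.0
R
 [[ 0.     0.351 -0.936]
 [-0.    -0.936 -0.351]
 [-1.     0.     0.   ]]
 rot [-2.718  0.     0.   ]  world shift->tool cm with final R [12.26 82.83 16.83]  with current R [ 12.25 -68.58 -49.41]
 rot [ 0.424  0.    -0.   ]  world shift->tool cm with final R [ 12.26 -82.83 -16.83]  with current R [ 12.25 -68.58 -49.41]
```

step_arm:
  increments: [0,0,0,0.1413,0,0,0,0,0,0.1413,0,0,0,0,0,0.1413,0,0,0,-3.75,-4,0,0,0,0,-3.75,-4,0,0,0,0,-3.75,-4,0,0,0,0,-3.75,-4,0,0,0,0,-3.75,-4,0,0,0,0,-3.75,-4,0,0,0,0,-3.75,-4,0,0,0,0,-3.75,-4,0,0,0]
  fingers: 60

```text
time: 2.62
position: [0.5683, -0.329, 0.2228]
tool_rot: [-2.189, 0.072, 2.188]
ft_force: [0.7, -0.7, 0.3]
grip_width: 0.599
```

step_arm:
  increments: [0,-5,0,0,0,0,0,-5,0,0,0,0,0,-5,0,0,0,0,0,-5,0,0,0,0,0,-5,0,0,0,0,0,-5,0,0,0,0]

```text
time: 3.38
position: [0.5866, -0.0292, 0.2228]
tool_rot: [-2.189, 0.072, 2.188]
ft_force: [-0.2, -0.1, 0.3]
grip_width: 0.6
```

```bash
python3 -c "
from h import *
delta([.455,.207,.1]);print(ctrl.get_state()['joint_positions'])"
```

```text
t 3.375 pos [ 0.5866 -0.0292  0.2228] F [-0.21 -0.13  0.34] w 0.6
R
 [[ 0.001 -0.065 -0.998]
 [-0.    -0.998  0.065]
 [-1.     0.    -0.001]]
 rot [ 3.141e+00 -0.000e+00  1.000e-03]  world shift->tool cm with final R [ 12.28  22.72 -14.67]  with current R [ 12.26 -22.72  14.68]
 rot [-0.    -0.001 -0.   ]  world shift->tool cm with final R [ 12.28 -22.72  14.67]  with current R [ 12.26 -22.72  14.68]
[ 0.36524859  0.21276856 -0.4172993   1.60141962  0.08826244  1.34543048
 -1.69952134]
```

step_arm:
  increments: [0,-3.79,2.45,0,0,0,0,-3.79,2.45,0,0,0,0,-3.79,2.45,0,0,0,0,-3.79,2.45,0,0,0,0,-3.79,2.45,0,0,0,0,-3.79,2.45,0,0,0,3.5,0,0,0,0,0,3.5,0,0,0,0,0,3.5,0,0,0,0,0,2,0,0,0,0,0,1.5,0,0,0,0,0,0,0,0,0,0,0]

```text
time: 4.88
position: [0.4541, 0.2055, 0.0818]
tool_rot: [-2.187, 0.072, 2.19]
ft_force: [0.4, -0.4, 0.5]
grip_width: 0.599
```

```bash
python3 -c "
from h import *
delta([.455,.207,.052]);s=ctrl.get_state();print(s['joint_positions'])
for n in ['side','wrist']:
    cv2.imwrite(f'pics/{n}1.png',ctrl.get_image(n)[:,:,::-1])
cv2.imwrite('pics/c1.png',np.hstack([cv2.resize(cv2.imread('pics/side1.png')[135:285,130:330],(400,300)),cv2.resize(cv2.imread('pics/wrist1.png'),(400,300))]))
"
```

```text
t 4.875 pos [0.4541 0.2055 0.0818] F [ 0.39 -0.37  0.55] w 0.6
R
 [[-0.002 -0.065 -0.998]
 [-0.    -0.998  0.065]
 [-1.     0.001  0.002]]
 rot [ 3.142e+00 -1.000e-03 -3.000e-03]  world shift->tool cm with final R [2.98 0.15 0.08]  with current R [ 2.98 -0.16 -0.08]
 rot [-0.     0.002 -0.001]  world shift->tool cm with final R [ 2.98 -0.15 -0.08]  with current R [ 2.98 -0.16 -0.08]
[ 0.10540364  0.16878801 -0.62433248  1.96564808  0.11342031  1.04305348
 -2.20545497]
```

View pics/c1.png

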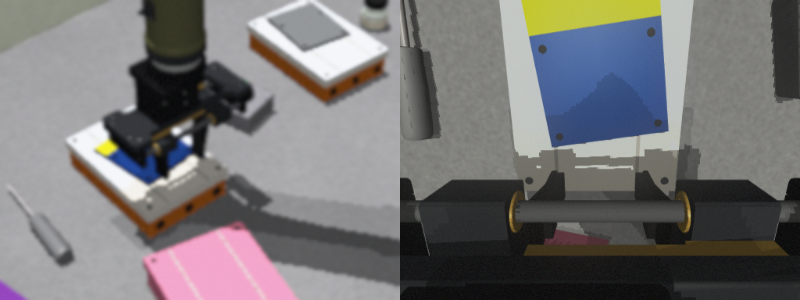

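The side and wrist views show the fingers behind the plate and above bare bed. I'll lower them slowly.

step_arm:
  increments: [1.5,0,0,0,0,0,1,0,0,0,0,0,0.2,0,0,0,0,0,0,0,0,0,0,0]

```text
time: 5.48
position: [0.4545, 0.2057, 0.0553]
tool_rot: [-2.188, 0.071, 2.189]
ft_force: [-0.1, 1.0, -1.0]
grip_width: 0.601
```

step_arm:
  increments: [0.1,0,0,0,0,0,0,0,0,0,0,0]

```text
time: 5.72
position: [0.4549, 0.2058, 0.0547]
tool_rot: [-2.189, 0.071, 2.188]
ft_force: [-0.0, 0.1, -0.0]
grip_width: 0.604
```

step_arm:
  increments: [0.1,0,0,0,0,0,0,0,0,0,0,0]

```text
time: 5.98
position: [0.4547, 0.2057, 0.0535]
tool_rot: [-2.188, 0.071, 2.188]
ft_force: [-0.1, 0.2, -0.5]
grip_width: 0.598
```

step_arm:
  increments: [0.12,0,-0.5,0,0,0,0,0,-0.5,0,0,0,0,0,-0.5,0,0,0,0,0,-0.5,0,0,0,0,0,-0.5,0,0,0,0,0,-0.5,0,0,0,0,0,-0.5,0,0,0,0,0,-0.5,0,0,0,0,0,-0.3,0,0,0,0,0,0,0,0,0]

```text
time: 7.22
position: [0.4982, 0.2027, 0.0523]
tool_rot: [-2.189, 0.072, 2.187]
ft_force: [0.2, -0.5, -0.4]
grip_width: 0.598
```

```bash
python3 -c "
from h import *
delta([.455,.207,.052]);s=ctrl.get_state()
for n in ['side','wrist','top']:
    cv2.imwrite(f'pics/{n}2.png',ctrl.get_image(n)[:,:,::-1])
cv2.imwrite('pics/c2.png',np.hstack([cv2.resize(cv2.imread('pics/side2.png')[135:285,130:330],(400,300)),cv2.resize(cv2.imread('pics/wrist2.png'),(400,300))]))
"
```

```text
t 7.225 pos [0.4982 0.2027 0.0523] F [ 0.23 -0.45 -0.39] w 0.6
R
 [[ 0.001 -0.065 -0.998]
 [-0.    -0.998  0.065]
 [-1.     0.    -0.001]]
 rot [ 3.141e+00 -0.000e+00  1.000e-03]  world shift->tool cm with final R [ 0.03  0.15 -4.34]  with current R [ 0.03 -0.14  4.34]
 rot [-0.    -0.001 -0.   ]  world shift->tool cm with final R [ 0.03 -0.15  4.34]  with current R [ 0.03 -0.14  4.34]
```

View pics/c2.png

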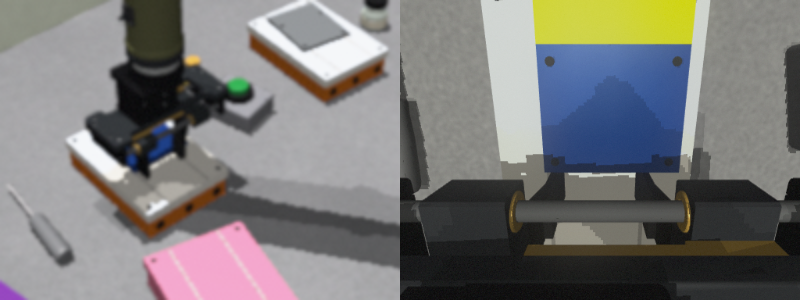

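Run:
```python
from h import *
im=cv2.imread('pics/wrist2.png')
p=ctrl.camera_params('wrist')
# predicted bed top corners, finger-contact plate guess
c=np.array([.5335,.204]);a=-.065;ux=np.array([np.cos(a),np.sin(a)]);uy=np.array([-ux[1],ux[0]])
for su,sv in [(-1,-1),(1,-1),(1,1),(-1,1)]:
    q=c+su*.1*ux+sv*.07*uy; uv=proj(p,[*q,.05])[0]; print('bed',uv.round(1)); 
    if 0<=uv[0]<512 and 0<=uv[1]<384: cv2.circle(im,tuple(int(v) for v in uv),4,(0,0,255),1)
pts=[proj(p,[*(c+su*.1*ux+sv*.07*uy),.05])[0] for su,sv in [(-1,-1),(1,-1),(1,1),(-1,1)]]
cv2.polylines(im,[np.int32(pts)],1,(0,0,255),1)
hsv=cv2.cvtColor(im,cv2.COLOR_BGR2HSV);H,S,V=cv2.split(hsv)
yel=(H>20)&(H<40)&(S>150)&(V>120)
ys,xs=np.nonzero(yel);
X=topx(p,np.c_[xs,ys],.056)[:,:2]
rel=np.c_[(X-c)@ux,(X-c)@uy]*1000
print('yellow rel bed: u',np.percentile(rel[:,0],[0.5,99.5]),'v',np.percentile(rel[:,1],[.5,99.5]))
cv2.imwrite('pics/w2z.png',cv2.resize(im,(800,600)))
ys,xs=np.nonzero((H>100)&(H<130)&(S>120)&(V>40)&(np.arange(384)[:,None]<225))
X=topx(p,np.c_[xs,ys],.056)[:,:2]
rel=np.c_[(X-c)@ux,(X-c)@uy]*1000
print('blue u',np.percentile(rel[:,0],[0.5,99.5]),'v',np.percentile(rel[:,1],[.5,99.5]))
```

```text
bed [358.1 326.1]
bed [398.2 -33.6]
bed [ 95.7 -33.3]
bed [141.3 326.4]
yellow rel bed: u [61.30813306 84.68271215] v [-60.10208031  35.01357171]
blue u [-22.52536523  59.53616443] v [-59.38486278  34.9258715 ]
```

View pics/w2z.png

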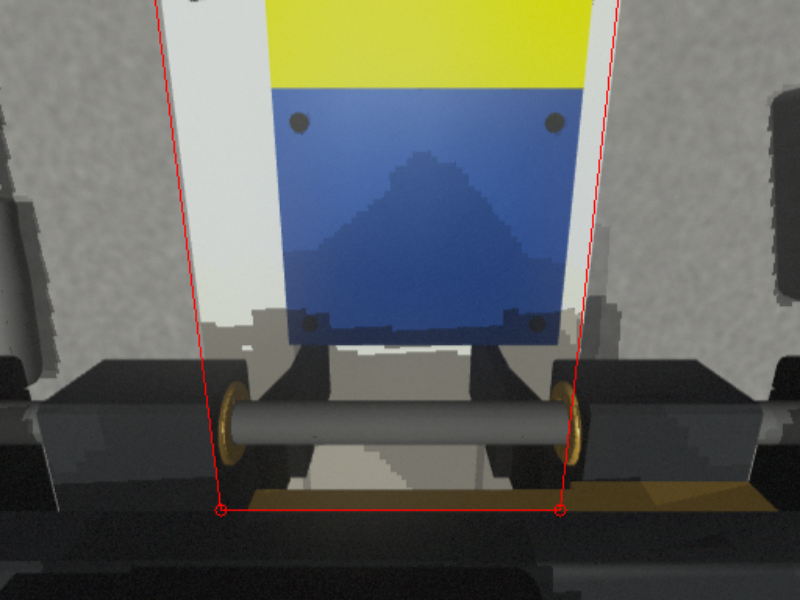

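The plate is now square to the bed. It sits about 12 mm toward −y, which leaves about 10 mm to the side. I'll push on.

step_arm:
  increments: [0,0,-0.4,0,0,0,0,0,-0.5,0,0,0,0,0,-0.5,0,0,0,0,0,-0.5,0,0,0,0,0,-0.5,0,0,0,0,0,-0.5,0,0,0,0,0,-0.5,0,0,0,0,0,-0.4,0,0,0,0,0,-0.3,0,0,0,0,0,-0.1,0,0,0,0,0,0,0,0,0]

```text
time: 8.75
position: [0.5397, 0.2001, 0.0523]
tool_rot: [-2.189, 0.071, 2.188]
ft_force: [-2.4, -0.9, 1.0]
grip_width: 0.603
```

```bash
cat > m.py <<'E'
from h import *
import sys
k=sys.argv[1]
c=np.array([.5335,.204]);a=-.065;ux=np.array([np.cos(a),np.sin(a)]);uy=np.array([-ux[1],ux[0]])
s=ctrl.get_state();print(s['time'],s['position'],s['ft_force'],'tcp u',(s['position'][:2]-c)@ux*1000)
for n in ['side','wrist','top']:
    im=ctrl.get_image(n);p=ctrl.camera_params(n)
    b=im[:,:,::-1].copy();cv2.imwrite(f'pics/{n}{k}.png',b)
    H,S,V=cv2.split(cv2.cvtColor(b,cv2.COLOR_BGR2HSV))
    for col,m in (('yel',(H>20)&(H<40)&(S>130)&(V>100)),('blue',(H>100)&(H<130)&(S>120)&(V>40))):
        ys,xs=np.nonzero(m)
        X=topx(p,np.c_[xs,ys],.056)[:,:2]
        rel=np.c_[(X-c)@ux,(X-c)@uy]*1000
        ok=(abs(rel[:,0])<160)&(abs(rel[:,1])<72)
        if ok.sum()<10: continue
        rel=rel[ok]
        r=cv2.minAreaRect(rel.astype(np.float32))
        print(n,col,ok.sum(),'u',np.percentile(rel[:,0],[1,99]).round(1),'v',np.percentile(rel[:,1],[1,99]).round(1),'ang',round(r[2],1))
z=lambda n,x0,y0,x1,y1:cv2.resize(cv2.imread(f'pics/{n}{k}.png')[y0:y1,x0:x1],(400,300),interpolation=cv2.INTER_CUBIC)
cv2.imwrite(f'pics/c{k}.png',np.vstack([np.hstack([z('side',150,150,290,255),z('wrist',0,0,512,384)]),np.hstack([z('top',160,110,300,215),z('top',0,0,512,384)])]))
E
python3 m.py 3
```

```text
8.75 [0.53967504 0.20013351 0.0522744 ] [-2.37070035 -0.88614331  1.03086254] tcp u 6.4131487964971665
side blue 191 u [18.4 73.6] v [-54.8  33.4] ang 89.8
wrist yel 11651 u [ -4.1 126.4] v [-60.1  34.9] ang 89.9
wrist blue 27497 u [ 19.9 100.5] v [-59.1  34.3] ang 89.9
top yel 194 u [106.2 125.1] v [-55.7  17.9] ang 2.3
top blue 225 u [60.9 96.9] v [-54.7  -3. ] ang 2.3
```

View pics/c3.png

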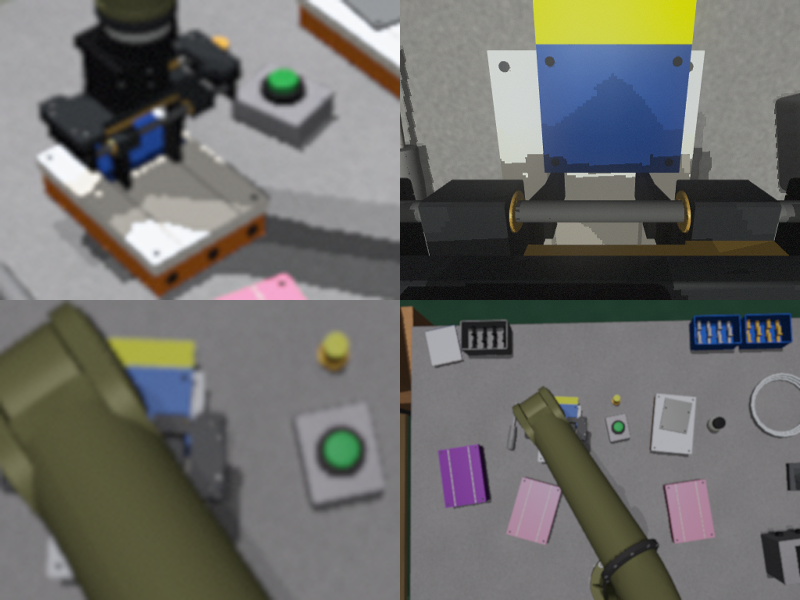

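Run:
```python
from h import *
im=cv2.imread('pics/wrist3.png');p=ctrl.camera_params('wrist')
c=np.array([.5335,.204]);a=-.065;ux=np.array([np.cos(a),np.sin(a)])
g=cv2.GaussianBlur(cv2.cvtColor(im,cv2.COLOR_BGR2GRAY),(3,3),0).astype(float)
H=cv2.cvtColor(im,cv2.COLOR_BGR2HSV)[:,:,0]
for col in (120,140,155,165,380,385): 
    r=np.argmax(np.diff(g[40:90,col]))+40.5; print('end',col,r,((topx(p,[col,r],.05)[0,:2]-c)@ux)*1000)
for col in (190,250,330,360):
    h=H[20:90,col]; r=20+np.argmax(h>80)-.5; print('band',col,r,((topx(p,[col,r],.056)[0,:2]-c)@ux)*1000)
```

```text
end 120 63.5 100.03034582594562
end 140 63.5 100.02086085831904
end 155 63.5 100.01374677368513
end 165 63.5 100.00900387967351
end 380 64.5 99.43997781296915
end 385 64.5 99.43759944564474
band 190 56.5 102.52576361663881
band 250 56.5 102.49877332881059
band 330 56.5 102.46277905698494
band 360 56.5 102.44927907680149
```

Wrist view: the bed end is at row 64 and the band's rear edge at row 56.5, so the band is already about 2.7 mm past the end. I'll push 4.5 mm more, then back off and lift.

step_arm:
  increments: [0,0,-0.15,0,0,0,0,0,-0.15,0,0,0,0,0,-0.15,0,0,0,0,0,0,0,0,0,0,0,0,0,0,0,0,0,1,0,0,0,0,0,1,0,0,0,-3,0,0,0,0,0,-5,0,0,0,0,0,-4,0,0,0,0,0]
  fingers: 60

```text
time: 10.15
position: [0.5236, 0.2015, 0.1742]
tool_rot: [-2.19, 0.071, 2.187]
ft_force: [0.2, -0.3, 0.4]
grip_width: 0.604
```

```bash
python3 m.py 4
```

```text
10.15 [0.52363419 0.20152231 0.17418411] [ 0.22689445 -0.31237865  0.35882333] tcp u -9.684041340483393
side yel 147 u [110.  133.3] v [-49.7  35.1] ang 0.1
side blue 562 u [ 23.1 102.3] v [-55.9  34. ] ang 0.4
wrist yel 3558 u [107.9 131.9] v [-58.8  34.1] ang 89.9
wrist blue 8236 u [ 25.1 103.9] v [-58.3  33.1] ang 90.0
top yel 244 u [110.7 129.9] v [-55.5  34.4] ang 0.3
top blue 380 u [ 61.6 101.4] v [-54.3  25.5] ang 2.3
```

View pics/c4.png

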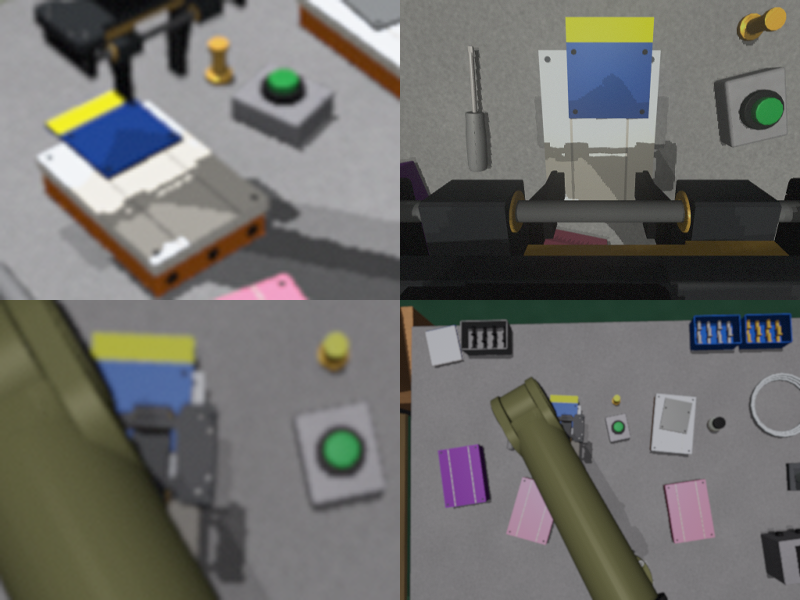

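Side, top and wrist views agree: the plate is flat and square, with about 32 mm overhang and 7 mm of blue past the end. Next I'll locate the button.

Run:
```python
from h import *
from scipy.optimize import least_squares
obs=[]
for n in ['side','wrist','top']:
    p=ctrl.camera_params(n);b=cv2.imread(f'pics/{n}4.png')
    H,S,V=cv2.split(cv2.cvtColor(b,cv2.COLOR_BGR2HSV))
    m=((H>50)&(H<80)&(S>130)&(V>60)).astype(np.uint8)
    k,l,st,ce=cv2.connectedComponentsWithStats(m)
    for i in range(1,k):
        if st[i,4]>20:
            print(n,st[i],ce[i].round(1),topx(p,ce[i],.055).round(4)); 
            if n!='top' and not(n=='side' and st[i,4]>400) or n=='top': 
                w=ce[i]; X=topx(p,w,.055)[0]
                if abs(X[0]-.55)<.05 and abs(X[1])<.05: obs.append((p,w))
f=lambda X:np.concatenate([proj(p,X)[0]-w for p,w in obs])
r=least_squares(f,[.55,0,.05]);print(len(obs),r.x.round(4),r.fun.round(1))
delta([*r.x[:2],.09])
```

```text
side [244 175  11   8  67] [248.7 178.3] [[0.5466 0.002  0.055 ]]
wrist [455 125  35  35 966] [472.  141.9] [[5.504e-01 2.000e-04 5.500e-02]]
top [274 156  12  13 120] [279.3 162.1] [[ 0.5501 -0.0011  0.055 ]]
3 [ 0.55   -0.0016  0.0523] [ 0.  -0.3 -0.1 -0.   0.1  0.2]
t 10.3 pos [0.525  0.2021 0.1749] F [ 0.24 -0.15 -0.15] w 0.59
R
 [[ 0.005 -0.065 -0.998]
 [ 0.001 -0.998  0.065]
 [-1.    -0.001 -0.005]]
 rot [-3.141e+00 -2.000e-03 -8.000e-03]  world shift->tool cm with final R [  8.49 -20.16   3.81]  with current R [ 8.49 20.17 -3.76]
 rot [ 0.    -0.005  0.001]  world shift->tool cm with final R [ 8.49 20.16 -3.81]  with current R [ 8.49 20.17 -3.76]
```

step_arm:
  increments: [0,4.03,-0.77,0,0,0,0,4.03,-0.77,0,0,0,0,4.03,-0.77,0,0,0,0,4.03,-0.77,0,0,0,0,4.03,-0.77,0,0,0,4,0,0,0,0,0,3,0,0,0,0,0,1.5,0,0,0,0,0,0,0,0,0,0,0,0,0,0,0,0,0,0]
  fingers: 0
  force: 10

```text
schema error: expected a multiple of 6 numbers
```

```bash
python3 m.py 5; python3 -c "
from h import *
delta([.55,-.001,.055])"
```

```text
10.3 [0.52503286 0.2020535  0.17493395] [ 0.23571616 -0.15438995 -0.1505403 ] tcp u -8.32282386232424
side yel 151 u [110.  133.3] v [-52.6  35.1] ang 0.1
side blue 561 u [ 23.2 102.3] v [-55.9  33.8] ang 0.2
wrist yel 3807 u [106.8 130.8] v [-59.8  33.4] ang 90.0
wrist blue 8203 u [ 23.8 101.4] v [-59.3  32.4] ang 89.9
top yel 245 u [110.6 129.9] v [-55.5  34.4] ang 2.3
top blue 405 u [ 59.5 101.4] v [-54.6  22.3] ang 2.3
t 10.45 pos [0.523  0.2008 0.1711] F [0.57 0.17 0.18] w 0.6
R
 [[-0.002 -0.065 -0.998]
 [-0.001 -0.998  0.065]
 [-1.     0.001  0.002]]
 rot [-3.142e+00  2.000e-03  3.000e-03]  world shift->tool cm with final R [ 11.61 -19.96   4.01]  with current R [11.63 19.95 -4.03]
 rot [ 0.     0.002 -0.001]  world shift->tool cm with final R [11.61 19.96 -4.01]  with current R [11.63 19.95 -4.03]
```

View pics/c5.png

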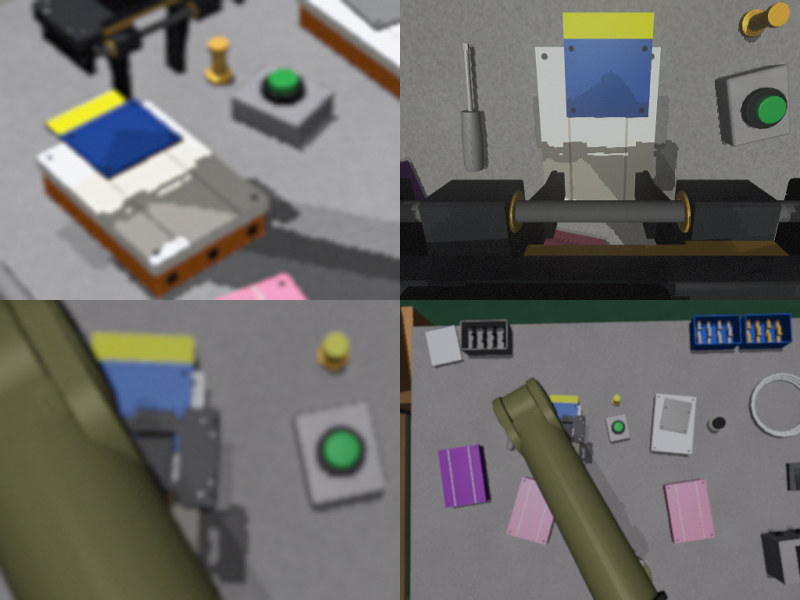

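That move was refused because the list length was wrong, so nothing moved. I'll send it again.

step_arm:
  increments: [0,4.02,-0.78,0,0,0,0,4.02,-0.78,0,0,0,0,4.02,-0.78,0,0,0,0,4.02,-0.78,0,0,0,0,4.02,-0.78,0,0,0,4,0,0,0,0,0,3,0,0,0,0,0,1,0,0,0,0,0,0,0,0,0,0,0,0,0,0,0,0,0,0,0,0,0,0,0]
  fingers: 0
  force: 10

```text
time: 11.82
position: [0.5507, -0.0018, 0.0935]
tool_rot: [-2.191, 0.071, 2.186]
ft_force: [-1.0, -0.1, 0.4]
grip_width: 0.006
```

```bash
python3 m.py 6; python3 -c "
from h import *
delta([.55,-.001,.055])
im=cv2.imread('pics/wrist6.png');im2=cv2.imread('pics/side6.png')[140:230,190:310]
cv2.imwrite('pics/d6.png',np.hstack([cv2.resize(im,(400,300)),cv2.resize(im2,(400,300),interpolation=cv2.INTER_CUBIC)]))"
```

```text
11.825 [ 0.55074195 -0.00177304  0.09353159] [-0.95378885 -0.13971892  0.41364781] tcp u 30.571365491168184
side yel 163 u [110.  133.3] v [-59.5  35. ] ang 0.1
side blue 559 u [ 23.1 102.3] v [-55.9  34. ] ang 89.9
wrist yel 947 u [107.4 132.3] v [-60.8 -46. ] ang 89.9
wrist blue 5031 u [ 23.4 123.8] v [-64.  -28.5] ang 86.5
top yel 241 u [110.8 129.9] v [-55.5  34.1] ang 0.2
top blue 881 u [ 26.3 100.7] v [-54.   30.8] ang 2.3
t 11.975 pos [ 0.5503 -0.0019  0.093 ] F [-0.03 -0.19 -0.81] w 0.01
R
 [[ 0.001 -0.065 -0.998]
 [-0.    -0.998  0.065]
 [-1.     0.    -0.001]]
 rot [ 3.142e+00 -0.000e+00  2.000e-03]  world shift->tool cm with final R [ 3.8   0.09 -0.04]  with current R [ 3.8  -0.09  0.04]
 rot [-0.    -0.001 -0.   ]  world shift->tool cm with final R [ 3.8  -0.09  0.04]  with current R [ 3.8  -0.09  0.04]
```

View pics/d6.png

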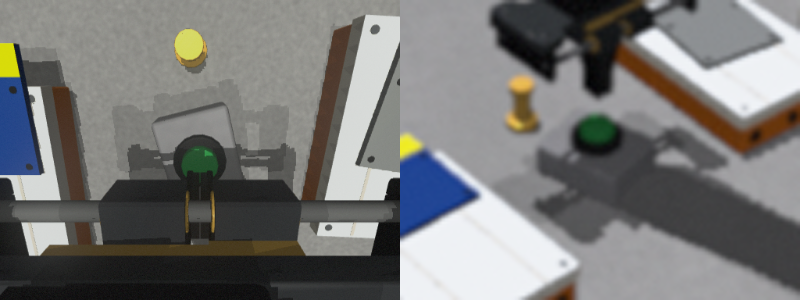

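The shut fingertips are right above the cap, which is at about (595,130) in the right half. I'll press in small steps and watch the force.

step_arm:
  increments: [1.5,0,0,0,0,0,1,0,0,0,0,0,0.4,0,0,0,0,0,0,0,0,0,0,0]

```text
time: 12.48
position: [0.5495, -0.0018, 0.0627]
tool_rot: [-2.187, 0.071, 2.19]
ft_force: [-0.4, 0.4, 1.5]
grip_width: 0.005
```

step_arm:
  increments: [0.3,0,0,0,0,0,0.2,0,0,0,0,0,0,0,0,0,0,0]

```text
time: 12.85
position: [0.5499, -0.0019, 0.0583]
tool_rot: [-2.188, 0.071, 2.188]
ft_force: [-0.2, -1.0, 0.4]
grip_width: 0.004
```

step_arm:
  increments: [0.2,0,0,0,0,0,0.2,0,0,0,0,0,0,0,0,0,0,0]

```text
time: 13.22
position: [0.5501, -0.0019, 0.0545]
tool_rot: [-2.189, 0.071, 2.188]
ft_force: [-0.4, -0.2, 2.6]
grip_width: 0.005
```

step_arm:
  increments: [0.2,0,0,0,0,0,0,0,0,0,0,0]

```text
time: 13.48
position: [0.5502, -0.0019, 0.0525]
tool_rot: [-2.189, 0.071, 2.188]
ft_force: [0.2, 0.2, 3.0]
grip_width: 0.008
```

step_arm:
  increments: [0.15,0,0,0,0,0,0,0,0,0,0,0]

```text
time: 13.72
position: [0.5502, -0.0019, 0.0514]
tool_rot: [-2.189, 0.072, 2.188]
ft_force: [-1.7, 0.2, 5.6]
grip_width: 0.007
```

step_arm:
  increments: [0.15,0,0,0,0,0,0,0,0,0,0,0]

```text
time: 13.98
position: [0.5502, -0.0019, 0.0512]
tool_rot: [-2.189, 0.072, 2.188]
ft_force: [-4.8, 0.4, 14.6]
grip_width: 0.01
```

step_arm:
  increments: [0.15,0,0,0,0,0,0,0,0,0,0,0]

```text
time: 14.22
position: [0.5503, -0.0019, 0.051]
tool_rot: [-2.189, 0.073, 2.189]
ft_force: [-8.9, -0.2, 24.3]
grip_width: 0.005
```

The force jumped to 24 N with no further travel, so the button is fully down. I'll release it and draw clear.

step_arm:
  increments: [-0.5,0,0,0,0,0,-1,0,0,0,0,0,-3,0,0,0,0,0,-5,0,0,0,0,0,-5,0,0,0,0,0,-3,0,0,0,0,0,0,5,0,0,0,0,0,5,0,0,0,0,0,5,0,0,0,0,0,0,0,0,0,0,0,0,0,0,0,0]

```text
time: 15.6
position: [0.5399, -0.1508, 0.2223]
tool_rot: [-2.187, 0.07, 2.189]
ft_force: [-0.2, 1.3, -0.3]
grip_width: 0.004
```

```bash
python3 m.py 7
```

```text
15.6 [ 0.5398651  -0.15084604  0.222341  ] [-0.18409293  1.29483972 -0.28133007] tcp u 29.40040899145406
side yel 163 u [110.  133.3] v [-59.5  35. ] ang 0.1
side blue 559 u [ 23.1 102.3] v [-55.9  34. ] ang 89.9
top yel 237 u [110.8 129.7] v [-55.5  34.1] ang 0.1
top blue 873 u [ 26.5 100.7] v [-54.   30.9] ang 2.3
```

View pics/c7.png

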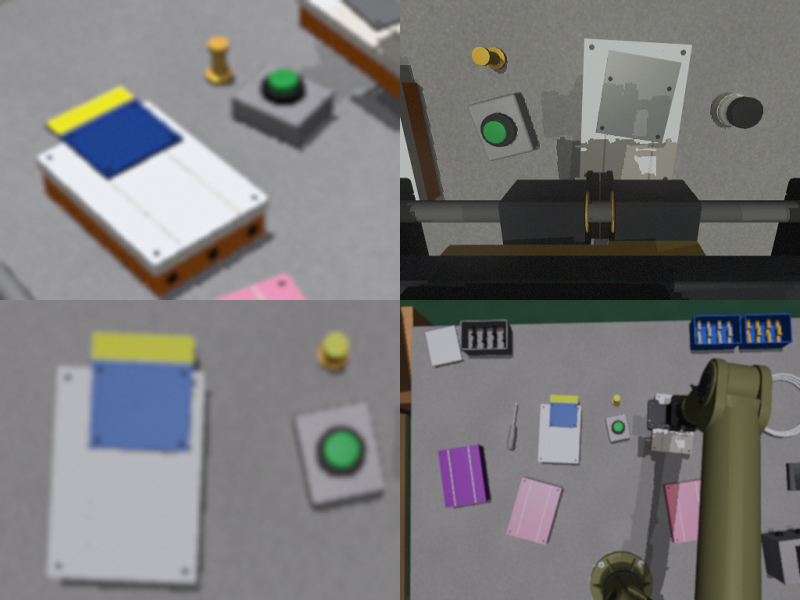

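The final views show the plate flat and square, the whole band past the end with a strip of blue behind it, the button up, and the pin, jar and screwdriver where they were. I'll hand in now.

```bash
python3 -c "
from bench import ctrl
print(ctrl.close_job(), ctrl.get_state()['time'])"
```

```text
the job is handed in; nothing more can be done
the job is handed in; nothing more can be done
```

I pushed the blue plate into place, pressed the green button fully and let it come up, then drew the hand clear. I handed the job in at about 16 s; it gave no verdict.

- **Plate:** The half-open fingertips, pushing along the bed, squared the plate up and slid it on. By the last wrist-camera measurement the overhang is about 32 mm, so the whole yellow band is past the end with about 7 mm of blue behind it. It lies flat, square to within about a degree. It sits about 12 mm off-centre toward −y, which leaves about 10 mm of bed on that side.
- **Button:** I pressed it with the fingers shut until it hit its stop. The force rose from about 3 N to 24 N with no further travel, after about 5–6 mm. The last pictures show it up again.
- **Other things:** In the last pictures the bare plate, pin, jar and screwdriver look undisturbed. I compared them by eye only and did not measure them.
- **Disagreement:** The last side and top views are coarser and differ by 2–3 mm on where the band lies, but both put it wholly past the end. One move call was refused for a wrong list length; nothing moved, and I sent it again.

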